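# Find the hidden release notch and eject the sample tray

## Robot

A 6-joint arm with a two-finger parallel gripper is mounted at the origin on the work surface. World frame = base frame: x ahead of the robot, y to its left, z up, the work surface at z = 0. Lengths are in m, angles in degrees, forces in N, time in s.
With the tool pointing down it reaches from about 0.25 to 0.725 m from the base axis. Payload 9.7 kg.
Tool frame: the origin (TCP) lies midway between the tips of the shut fingers; the grasp point (between the pads) lies 19 mm behind it; z points along the fingers, y is the line along which they close (so a half turn about z gives the same grasp; the last joint's range is limited). The gripper opens to 85 mm and grips with 20 to 120 N. Pads are 22 mm wide; open, the fingers measure 114 mm over their backs; the gripper's body (76 mm by 85 mm) begins 54 mm behind the grasp point. The pads swing forward as they close: fully open they stand 13 mm farther back than shut.
Start: joints at [76.433, 4.979, 10.078, 95.1, 0, 90], TCP at [0.129, 0.535, 0.231] pointing down, gripper open.
Joint ranges: [-179.16, 179.16], [-48.56, 103.87], [-65.8, 70.77], [-126.05, 130.52], [-82.76, 87.17], [-180, 180]. Speed limits (degrees/s): [127.2, 127.2, 147.25, 180, 180, 180].

## Interface

Orientations are given as [roll, pitch, yaw] about the fixed x, y, z axes, in that order (R = Rz(yaw) Ry(pitch) Rx(roll)).
In Python, from workcell import bot gives the robot as it stands. The module is installed in compiled form; this text tells all that it offers.
- The arm moves only by the tool send_rows, never from a script. Its argument "moves" is one flat list of numbers, 7 for each row, row after row: the shift along the world's x, y, z normalised to -1 to 1, where 1 is 0.025 m, then the turn, a rotation vector about the world's x, y, z normalised to -1 to 1, where 1 is 0.15 rad, then the closure, from -1 (fully open) to 1 (shut), so that 0 is half open. A call has 1 to 8 rows; each row shifts and turns the commanded pose from where the row before left it; what a row does not reach is not made up. A row lasts 1/8 s, in which the tool goes at most 62.5 mm and 10.7 degrees, less where a joint would pass 70% of its speed; a pose out of reach is approached as far as the arm can. A call with a number of a shift or a turn outside -1 to 1 is refused whole. A call with a gripper value outside its range is refused whole. The fingers move at their own pace and stop on an object; "squeeze" is the grip in N (left out, the last holds). Time passes only in rows, so rows that do not move let the fingers close. It gives the time, the measured TCP pose, the force, the opening and the grip force at its end, in the units of the state.
- bot.get_obs(): the state, without advancing time (a new reading comes with each control period).
- bot.camera(name): name is "side" or "top"; returns a dict with "color" (400x640x3 uint8, red, green, blue), "camera_matrix" (3x3 intrinsics, pixels), "R" (3x3) and "t" (3): a world point X has camera coordinates R X + t. Camera axes: x right, y down, z forward; pixel columns grow to the right and rows downward; lengths in m; the calibration is good to about 2 mm. A picture is of the moment at which its call begins. There is no depth.
- bot.job_done(): hands the job in; it is judged then, once.
Trained networks look in the newest picture that a camera, given by its name, has taken for a name from the list of things; names that differ only in an ending like _2 or _b are one class to them, and where a whole thing is asked for, a point or a joint stands for the part that bears it (a point fixed in the world has none). Each returns a list of dicts, best first, with "p" (0 to 1); they miss things now and then, are a little off and sometimes report something else, mostly with a low value. They report only what shows in the picture. A call takes as long as a camera call. They do not tell look-alikes from the thing itself.
- bot.boxes_of(camera, query): "extent" ([left, top, right, bottom] in pixels, round what is visible of it).
- bot.trace(camera, query): "region" (400x640 bool, what is visible of it) and "extent" ([left, top, right, bottom] in pixels, round what is visible of it).
- bot.landmark_of(camera, query): "pixel" ([column, row] in pixels: a listed point, or the origin of a listed thing).
The state is a dict: "time": time; "q": joint angles; "qd": joint speeds; "joint_efforts": joint torques, N m; "ee_pos": TCP position; "tcp_rot": TCP orientation; "wrist_force": force on the tool from outside, world axes, zero at the start; "torque": the same for the moment, N m; "opening": finger opening in m; "grasp_force": force on a finger pad.
Only numpy, scipy, OpenCV 4.12 (cv2) and the standard library are available. Lean on these libraries where they do the work, as an engineer would, in place of code of your own. Each camera call takes 0.05 s, during which the arm holds its last target. There are 200 camera calls.

## Task

Send the blue sample tray out of the feeder: with shut fingers touch the top of the yellow end piece of the long bar, then run the fingertip lightly along the top of the grey bar until you come to the notch hidden somewhere in it, and press the key inside the notch all the way down so that the tray slides out. Leave the key down and the tray out; do not touch the tray or lift or upset its cups, and leave everything else on the bench alone.

Things in the scene. Friction and masses are not known exactly. Their poses are not given: they have to be found in the camera images.
- feeder: White sample feeder, fixed: deck 150 (x) x 424 (y) x 40 mm high; origin at the centre of its underside, z up, y along the bar. The bar, 27 mm wide, stands on the deck at x = -55 mm, from y = -212 to +212 mm; its top is 68 mm above this origin at the end pieces, 67.6 over the fixed grey parts (|y| 70 to 167 mm) and 67.2 in the middle. The blue tray lies on the deck beyond the bar.
- bar_mid (a point): Point on the top of the bar at the middle of its length (67 mm above the feeder's origin), axes as the feeder's. The notch is a gap 50 mm long (along y), right across the bar, its centre anywhere from 45 mm to one side of this point to 45 mm to the other; beside the notch the bar is solid and closed.
- start_cap: Yellow end piece of the bar, 27 (x) x 45 (y) x 28 mm high, fixed; origin at the centre of its underside, axes parallel to the feeder's. It is at one end of the bar (y = +189.5 or -189.5 mm in the feeder's frame); a black one is at the other.
- key (a joint): Travel of the key, m: 0 up, 0.010 fully down. The key lies in the notch, in the same grey as the bar, 24 (x) x 49 (y) mm; up, its top is 60 mm above the feeder's origin (7 mm below the bar's top). It goes straight down 10 mm under about 6 N and stays where it is left. It drives the tray's carriage 3 times as far.
- carriage (a joint): Travel of the tray's carriage along the feeder's +x, m: 0 in, 0.030 out.
- tray: Blue open tray, 85 (x) x 250 (y) x 20 mm high, 3 mm walls, three cells side by side along y, each with a cup; origin at the centre of its underside, 25 mm in +x from the feeder's origin and 44 mm above it when in. Rides on the carriage.
- cup1_center (a point): Centre (half-way up) of a loose lidded clear cup with a white lid in the tray, 43 mm across, 45 mm high; z is its axis
- cup2_center (a point): Centre (half-way up) of a loose lidded clear cup with a white lid in the tray, 43 mm across, 45 mm high; z is its axis
- cup3_center (a point): Centre (half-way up) of a loose lidded clear cup with a white lid in the tray, 43 mm across, 45 mm high; z is its axis
- cup4_center (a point): Centre of a lidded cup with a blue lid on the bench, 43 mm across, 45 mm high; bystander
- cup5_center (a point): Centre of a lidded cup with a white lid on the bench, 43 mm across, 45 mm high; bystander
- jar_center (a point): Centre of a jar on the bench, 60 mm across, 75 mm high; bystander
- brush: Hand brush lying on the bench along its own x axis; bystander
- driver: Screwdriver lying on the bench along its own x axis; bystander
Things that resemble listed ones, but are neither listed nor needed, are in the scene too. What is shaped like the part that bears cup2_center but green is not meant. Leave any orange look-alike of the part that bears cup1_center alone.

How it is judged (in metres and radians):
On the way, in this order (a step that is already met when the one before it is completed fails the run):
1. a fingertip touches the yellow end piece, and no other part of the bar (contact force between the fingers and start_cap above 0.3 N and contact force between the fingers and feeder below 0.1 N and value of joint key below 0.002 m), for 0.1 s.
2. the fingertip runs on along the fixed grey part of the bar, the key still up (contact force between the fingers and feeder above 0.2 N and value of joint key below 0.002 m), for 0.1 s.
3. the key is pressed fully down and the tray is out (value of joint key above 0.009 m and value of joint carriage above 0.026 m), for 0.2 s.
At the end, for the whole second after the job is handed in: The key is down (over 9 mm of its 10 mm) and stays so, the tray is out (over 26 mm of its 30 mm) and at rest, its three cups stand upright in it (within 0.2 rad), and the things on the bench are within 20 mm of where they were (all of step 3 and velocity of joint carriage below 0.01 m/s and angle between each of cup1_center, cup2_center, cup3_center's own z axis and vertical below 0.2 rad and z of each of cup1_center, cup2_center, cup3_center in the frame of tray below 0.035 m and horizontal distance between each of cup1_center, cup2_center, cup3_center and tray below 0.13 m and distance of each of cup4_center, cup5_center, jar_center, brush, driver from where it was at the start of the episode below 0.02 m); the robot touches nothing.
It fails at once if the robot touches the tray (over 1 N) (contact force between any of the fingers, the arm and tray above 1 N).
It fails at once if a cup of the tray is lifted (over 15 mm) or upset (over 0.5 rad) (z of any of cup1_center, cup2_center, cup3_center in the frame of tray above 0.0405 m or angle between any of cup1_center, cup2_center, cup3_center's own z axis and vertical above 0.5 rad).
It fails at once if the bar or feeder is pressed hard (over 60 N) (contact force between the fingers and feeder above 60 N or contact force between the fingers and start_cap above 60 N).
It fails at once if a thing on the bench is moved by more than 30 mm (distance of any of cup4_center, cup5_center, jar_center, brush, driver from where it was at the start of the episode above 0.03 m).
It also fails if it takes over 59 s, if anything falls off the work surface, if the arm or the gripper's body presses on something with over 40 N, if the wrist force passes 120 N, or if a joint passes its speed limit or range.

## Working session

There is one attempt and no reset: what is moved stays moved. The work goes in short steps, Python scripts to look and compute and a tool call to move; the robot and the scene stay as the last step left them, time stands still between calls to the robot, and variables do not carry over. Pictures are saved under pics/ and viewed, at most 10 in all, crops included, and the job is handed in when it is done.

Besides the shell and the picture viewer there is one more tool, called after "Call:" in YAML: its name, and indented under it one key for each argument. send_rows: Moves the arm, as the interface text tells. Its arguments: {"type":"object","properties":{"moves":{"type":"array"},"squeeze":{"type":"number"}},"required":["moves"]}

```bash
mkdir -p pics; python3 - <<'E'
from workcell import bot
import cv2,numpy as np
for c in("top","side"):
    d=bot.camera(c); cv2.imwrite(f"pics/{c}0.png",d["color"][:,:,::-1])
    np.savez(f"{c}.npz",**{k:d[k] for k in("camera_matrix","R","t")})
    print(c,d["camera_matrix"].tolist(),(-d["R"].T@d["t"]).round(3))
    for q in("feeder","bar_mid","start_cap","tray","key"):
        try: print(q,[(r["p"],np.round(r["pixel"],1)) for r in bot.landmark_of(c,q)][:3])
        except Exception as e: print(q,e)
print(bot.get_obs())
E
```

```text
top [[442.40326303125323, 0.0, 317.56639457199833], [0.0, 442.40326303125323, 197.14842301600171], [0.0, 0.0, 1.0]] [ 0.413 -0.006  1.38 ]
feeder [(0.7, array([331.6, 196.6]))]
bar_mid [(0.83, array([325.3, 213.9]))]
start_cap [(0.73, array([271.3, 217. ]))]
tray [(0.78, array([329.4, 190. ])), (0.28, array([196.4, 163. ]))]
key it knows: bar_mid, brush, cup1_center, cup2_center, cup3_center, cup4_center, cup5_center, driver, feeder, jar_center, start_cap, tray
side [[414.98149809426684, 0.0, 320.00908937227166], [0.0, 414.98149809426684, 198.0277872278175], [0.0, 0.0, 1.0]] [0.275 0.657 0.862]
feeder [(0.88, array([314.2, 201.5]))]
bar_mid [(0.71, array([334.2, 192.4])), (0.34, array([308.4, 181.9]))]
start_cap [(0.59, array([303. , 251.5]))]
tray [(0.78, array([303.8, 184.5]))]
key it knows: bar_mid, brush, cup1_center, cup2_center, cup3_center, cup4_center, cup5_center, driver, feeder, jar_center, start_cap, tray
{'time': 0.5, 'q': array([ 7.64319683e+01,  4.97934528e+00,  1.00754669e+01,  9.50998774e+01,
       -1.47485144e-04,  9.00017098e+01]), 'qd': array([ 0.04240579,  0.04597261,  0.11288539, -0.01905039, -0.1146409 ,
       -0.01250667]), 'joint_efforts': array([ 8.36282834e-04, -5.19645846e+01,  4.64543402e+01,  1.93411302e-03,
       -8.68839209e-06,  1.35507925e-07]), 'ee_pos': array([0.12902535, 0.53462877, 0.23125525]), 'tcp_rot': array([-1.79996244e+02,  1.47597220e-04,  1.66430259e+02]), 'wrist_force': array([-0.05756395,  0.03368539,  0.60398605]), 'torque': array([ 0.00209143,  0.01282515, -0.00475606]), 'grasp_force': 0.0, 'opening': 0.08543626886316542}
```

View pics/top0.png

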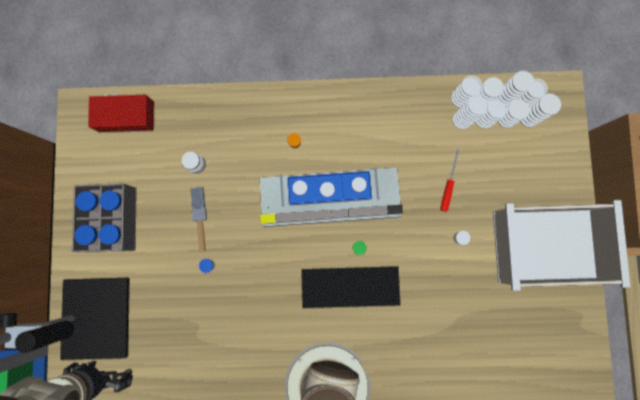

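View pics/side0.png

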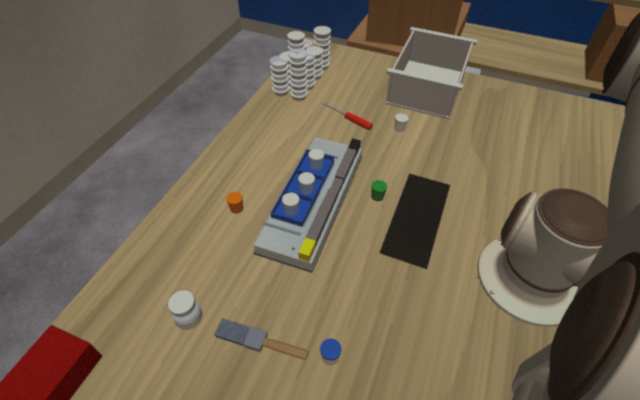

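The top view shows the feeder at about (330,197), with the yellow end piece at (268,218) and the black one at (396,210). The tray lies beyond the bar. The feeder's +y points towards world +y (left in the picture), and its yaw is about +3.6°. Candidates for the start cap are yellow (268,218) and black (396,210); the only other things on the bar's line are the orange (294,140) and green (360,248) decoys. I choose yellow and check it in a crop.

```bash
cat > h.py <<'E'
import numpy as np,cv2
def cal(c): d=np.load(f"{c}.npz"); return d["camera_matrix"],d["R"],d["t"]
def at_z(c,px,z):
    K,R,t=cal(c); o=-R.T@t; v=R.T@np.linalg.solve(K,[px[0],px[1],1]); return o+v*(z-o[2])/v[2]
def proj(c,X):
    K,R,t=cal(c); p=(K@(R@np.atleast_2d(X).T+t[:,None])).T; return p[:,:2]/p[:,2:]
E
python3 - <<'E'
from h import *
t=cv2.imread("pics/top0.png"); s=cv2.imread("pics/side0.png")
a=cv2.resize(t[160:235,250:410],None,fx=5,fy=5,interpolation=cv2.INTER_CUBIC)
b=cv2.resize(s[130:270,250:370],None,fx=4,fy=4,interpolation=cv2.INTER_CUBIC)
cv2.imwrite("pics/tc.png",a); cv2.imwrite("pics/sc.png",b)
for n,im in(("top",t),("side",s)):
    h=cv2.cvtColor(im,cv2.COLOR_BGR2HSV)
    for l,m in(("yel",cv2.inRange(h,(25,180,100),(35,255,255))),("blk",cv2.inRange(h,(0,0,0),(180,255,55)))):
        k,_,st,ce=cv2.connectedComponentsWithStats(m)
        for i in range(1,k):
            if 60<st[i,4]<600: print(n,l,st[i],ce[i].round(1),at_z(n,ce[i],.068).round(4))
E
```

```text
top yel [261 215  14   8 101] [267.4 218.2] [0.5045 0.162  0.068 ]
top blk [ 47 144   8 178 341] [ 50.3 233.1] [0.4798 0.8124 0.068 ]
top blk [124 186  11  63 593] [128.8 217.5] [0.5193 0.5771 0.068 ]
top blk [  0 312  18  16 216] [  8.2 319. ] [0.2324 0.927  0.068 ]
top blk [312 362  46  16 277] [333.9 367.3] [ 0.072  -0.0214  0.068 ]
top blk [ 65 391  14   9  97] [ 72.6 395.6] [0.0127 0.7297 0.068 ]
side yel [299 238  17  18 180] [307.  246.8] [0.4999 0.1603 0.068 ]
side blk [589  76  51  32 302] [616.3  95.5] [-0.2004 -0.7861  0.068 ]
side blk [349 139  11  14  89] [354.7 144.6] [ 0.5148 -0.2171  0.068 ]
side blk [502 197  23  47 246] [510.4 220.4] [ 0.0723 -0.1038  0.068 ]
side blk [506 251  59  41 155] [527.3 277.6] [0.0221 0.0477 0.068 ]
```

View pics/tc.png

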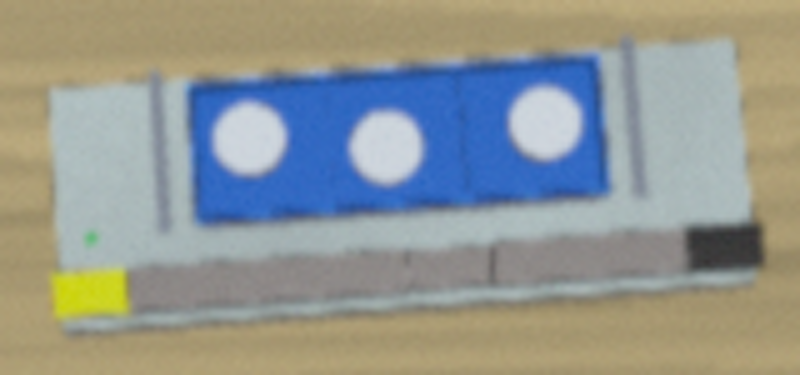

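View pics/sc.png

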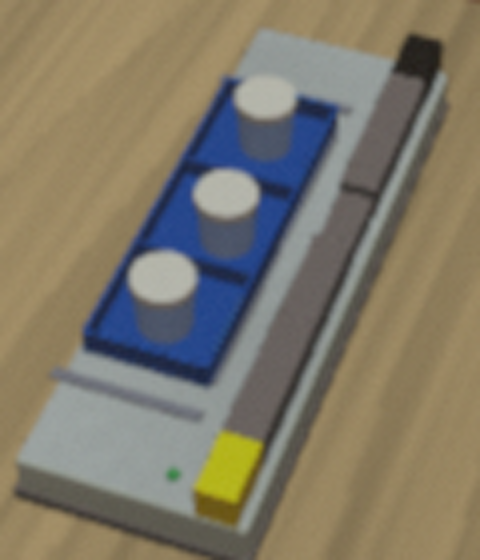

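The crops confirm the yellow cap at crop (90,293), which is about (268,218.6) in full, and the black cap at crop (724,247). Two dark cross-lines in the bar at crop x=407 and x=492 are 85 px ≈ 50 mm apart, which is the notch, around full (339.8,213.2).

```bash
python3 - <<'E'
from h import *
f=lambda x,y:(250+(x+.5)/5-.5,160+(y+.5)/5-.5)
g=lambda x,y:(250+(x+.5)/4-.5,130+(y+.5)/4-.5)
Y=at_z("top",f(90,293),.068);B=at_z("top",f(724,247),.068)
print(Y,B,np.linalg.norm(Y-B),"want .379")
Ys=at_z("side",g(229,463),.068);Bs=at_z("side",g(419,57),.068);print("side",Ys,Bs,np.linalg.norm(Ys-Bs))
u=(Y-B)/np.linalg.norm(Y-B);M=(Y+B)/2;print("mid",M,"yaw",np.degrees(np.arctan2(-u[0],u[1])))
for p in((407,268),(492,262)):
    X=at_z("top",f(*p),.066);print(X,(X-M)@u)
for p in((333,220),(360,188)):
    X=at_z("side",g(*p),.067);print("s",X,(X-M)@u)
x=np.array([u[1],-u[0],0]);O=M+x*.055;O[2]=0
print("origin",O)
# check with deck corners
for c in ("top","side"):
    C=[O+x*a+u*b+[0,0,.04] for a in(-.075,.075) for b in(-.212,.212)]
    P=proj(c,C);o=(250,160) if c=="top" else(250,130);k=5 if c=="top" else 4
    print(c,((P-o+.5)*k-.5).round(0).tolist())
E
```

```text
[0.50443311 0.161363   0.068     ] [ 0.52019674 -0.21606548  0.068     ] 0.37775753381970034 want .379
side [0.50190906 0.15676339 0.068     ] [ 0.51654817 -0.21967547  0.068     ] 0.37672339550645856
mid [ 0.51231492 -0.02735124  0.068     ] yaw 2.3916175901508008
[ 0.51366739 -0.02763989  0.066     ] -0.0003448352153983034
[ 0.51568353 -0.07830441  0.066     ] -0.05104935974666135
s [ 0.5160548  -0.04681961  0.067     ] -0.019607475497995488
s [ 0.50998002 -0.08111407  0.067     ] -0.05361857082751486
origin [ 0.56726702 -0.02505612  0.        ]
top [[758.0, 281.0], [60.0, 332.0], [735.0, 37.0], [46.0, 88.0]]
side [[445.0, 74.0], [240.0, 536.0], [254.0, 27.0], [5.0, 462.0]]
```

Call:
send_rows:
  moves: [1,-1,0,0,0,-0.6,1,1,-1,0,0,0,-0.6,1,1,-1,0,0,0,-0.6,1,1,-1,0,0,0,-0.6,1,1,-1,0,0,0,-0.6,1,1,-1,0,0,0,-0.6,1,1,-1,0,0,0,-0.6,1,1,-1,0,0,0,-0.6,1]
  squeeze: 30

```text
time: 1.5
ee_pos: [0.3297, 0.3338, 0.2314]
tcp_rot: [180.0, -0.0, 125.0]
wrist_force: [0.4, 0.1, -0.1]
opening: -0.0002
grasp_force: 0.0
```

Call:
send_rows:
  moves: [1,-1,0,0,0,-0.6,1,1,-1,0,0,0,-0.6,1,1,-1,0,0,0,-0.6,1,1,-1,0,0,0,-0.6,1,1,-1,0,0,0,-0.6,1,1,-1,0,0,0,-0.6,1,0.9,-1,-1,0,0,-0.2,1,0,0,-1,0,0,0,1]

```text
time: 2.5
ee_pos: [0.5028, 0.1581, 0.1805]
tcp_rot: [180.0, 0.0, 92.4]
wrist_force: [-0.0, 0.4, 0.0]
opening: 0.0001
grasp_force: 0.0
```

Call:
send_rows:
  moves: [0,0,-1,0,0,0,1,0,0,-1,0,0,0,1,0,0,-1,0,0,0,1,0,0,-0.8,0,0,0,1]

```text
time: 3.0
ee_pos: [0.5013, 0.1595, 0.0852]
tcp_rot: [-180.0, 0.0, 92.5]
wrist_force: [-0.1, -0.2, -0.7]
opening: 0.0006
grasp_force: 0.0
```

```bash
python3 - <<'E'
from workcell import bot
from h import *
a=cv2.cvtColor(bot.camera("top")["color"],cv2.COLOR_RGB2BGR);b=cv2.cvtColor(bot.camera("side")["color"],cv2.COLOR_RGB2BGR)
a=cv2.resize(a[170:250,230:310],(480,480),interpolation=cv2.INTER_CUBIC);b=cv2.resize(b[190:290,255:320],(312,480),interpolation=cv2.INTER_CUBIC)
cv2.imwrite("pics/close1.png",np.hstack([a,b]));o=bot.get_obs();print(o["ee_pos"],o["wrist_force"])
E
```

```text
[0.50034017 0.15926597 0.0841559 ] [-0.09072211 -0.75631611 -1.13198614]
```

View pics/close1.png

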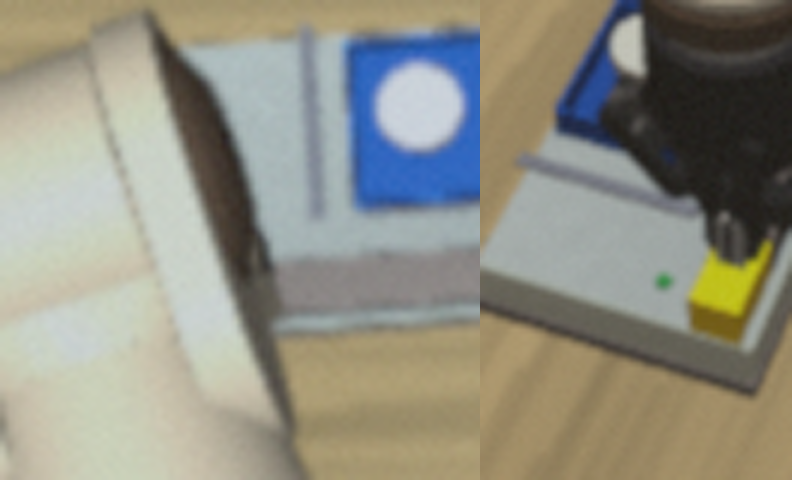

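The shut fingertip at crop (733,258) hangs straight over the yellow cap, in line with the bar, and the grey part starts clear of it. I'll descend now.

Call:
send_rows:
  moves: [0,0,-0.3,0,0,0,1,0,0,-0.2,0,0,0,1,0,0,0,0,0,0,1,0,0,0,0,0,0,1]

```text
time: 3.6
ee_pos: [0.5017, 0.1597, 0.0742]
tcp_rot: [180.0, -0.0, 92.5]
wrist_force: [1.0, -0.3, -0.3]
opening: -0.0001
grasp_force: 0.0
```

Call:
send_rows:
  moves: [0,0,-0.04,0,0,0,1,0,0,-0.04,0,0,0,1,0,0,0,0,0,0,1]

```text
time: 3.98
ee_pos: [0.5015, 0.1596, 0.0717]
tcp_rot: [-180.0, 0.0, 92.5]
wrist_force: [0.0, -0.2, 0.2]
opening: 0.0
grasp_force: 0.0
```

Call:
send_rows:
  moves: [0,0,-0.04,0,0,0,1,0,0,-0.04,0,0,0,1,0,0,0,0,0,0,1]

```text
time: 4.35
ee_pos: [0.5014, 0.1596, 0.0696]
tcp_rot: [-180.0, 0.0, 92.5]
wrist_force: [0.0, -0.7, 0.6]
opening: -0.0
grasp_force: 0.0
```

Call:
send_rows:
  moves: [0,0,-0.04,0,0,0,1,0,0,0,0,0,0,1]

```text
time: 4.6
ee_pos: [0.5015, 0.1596, 0.0687]
tcp_rot: [-180.0, 0.0, 92.5]
wrist_force: [0.3, -0.3, 0.2]
opening: 0.0001
grasp_force: 0.0
```

Call:
send_rows:
  moves: [0,0,-0.04,0,0,0,1,0,0,0,0,0,0,1]

```text
time: 4.85
ee_pos: [0.5016, 0.1597, 0.0681]
tcp_rot: [180.0, -0.0, 92.5]
wrist_force: [-0.9, 0.0, 2.0]
opening: 0.0001
grasp_force: 1.5
```

Call:
send_rows:
  moves: [0,0,-0.04,0,0,0,1,0,0,0,0,0,0,1,0,0,0,0,0,0,1]

```text
time: 5.22
ee_pos: [0.5016, 0.1597, 0.068]
tcp_rot: [179.9, -0.0, 92.5]
wrist_force: [-4.1, -2.2, 10.6]
opening: 0.0001
grasp_force: 5.5
```

Call:
send_rows:
  moves: [0.02,-0.4,0,0,0,0,1,0.02,-0.4,0,0,0,0,1,0.02,-0.4,0,0,0,0,1,0.02,-0.4,0,0,0,0,1]

```text
time: 5.72
ee_pos: [0.5041, 0.1202, 0.0677]
tcp_rot: [179.9, -0.1, 92.6]
wrist_force: [-0.7, 3.8, 6.8]
opening: -0.0001
grasp_force: 3.1
```

Call:
send_rows:
  moves: [0.02,-0.4,0,0,0,0,1,0.02,-0.4,0,0,0,0,1]

```text
time: 5.98
ee_pos: [0.5051, 0.1002, 0.0677]
tcp_rot: [179.9, -0.1, 92.6]
wrist_force: [-0.3, 5.0, 5.5]
opening: 0.0001
grasp_force: 3.2
```

Call:
send_rows:
  moves: [0.02,-0.4,0,0,0,0,1,0.02,-0.4,0,0,0,0,1,0.02,-0.4,0,0,0,0,1,0.02,-0.4,0,0,0,0,1,0.02,-0.4,0,0,0,0,1,0.02,-0.4,0,0,0,0,1]

```text
time: 6.72
ee_pos: [0.5081, 0.0401, 0.0676]
tcp_rot: [179.9, -0.1, 92.6]
wrist_force: [0.6, 5.2, 6.8]
opening: -0.0002
grasp_force: 3.0
```

Call:
send_rows:
  moves: [0.02,-0.4,0,0,0,0,1,0.02,-0.4,0,0,0,0,1,0.02,-0.4,0,0,0,0,1,0.02,-0.4,0,0,0,0,1,0.02,-0.4,0,0,0,0,1]

```text
time: 7.35
ee_pos: [0.5103, -0.0103, 0.0673]
tcp_rot: [179.9, -0.1, 92.5]
wrist_force: [-0.3, 4.4, 4.7]
opening: 0.0002
grasp_force: 2.8
```

Call:
send_rows:
  moves: [0.02,-0.4,0,0,0,0,1,0.02,-0.4,0,0,0,0,1]

```text
time: 7.6
ee_pos: [0.5113, -0.0303, 0.0672]
tcp_rot: [179.9, -0.1, 92.5]
wrist_force: [0.5, 3.7, 5.1]
opening: -0.0001
grasp_force: 2.6
```

Call:
send_rows:
  moves: [0.02,-0.4,0,0,0,0,1,0.02,-0.4,0,0,0,0,1]

```text
time: 7.85
ee_pos: [0.5117, -0.0511, 0.0664]
tcp_rot: [-180.0, 0.0, 92.5]
wrist_force: [-0.0, -0.0, 0.8]
opening: 0.0001
grasp_force: 0.0
```

The contact vanished and the tip sank between y=-0.030 and y=-0.051, which is the notch where the picture put it. I'll centre the tip and press.

Call:
send_rows:
  moves: [0,-0.12,0,0,0,0,1,0,0,-0.12,0,0,0,1,0,0,-0.12,0,0,0,1,0,0,0,0,0,0,1]

```text
time: 8.35
ee_pos: [0.5118, -0.0531, 0.0604]
tcp_rot: [-180.0, -0.0, 92.5]
wrist_force: [0.7, 0.7, -0.1]
opening: 0.0001
grasp_force: 0.0
```

Call:
send_rows:
  moves: [0,0,-0.1,0,0,0,1,0,0,-0.04,0,0,0,1,0,0,0,0,0,0,1]

```text
time: 8.72
ee_pos: [0.5121, -0.0532, 0.0576]
tcp_rot: [180.0, -0.0, 92.5]
wrist_force: [-0.9, 1.6, 4.5]
opening: 0.0002
grasp_force: 2.2
```

Key contact at the right height. I'll press on slowly.

Call:
send_rows:
  moves: [0,0,-0.05,0,0,0,1,0,0,-0.05,0,0,0,1,0,0,-0.05,0,0,0,1,0,0,-0.05,0,0,0,1,0,0,-0.05,0,0,0,1,0,0,0,0,0,0,1]

```text
time: 9.48
ee_pos: [0.5121, -0.0532, 0.0512]
tcp_rot: [180.0, -0.0, 92.5]
wrist_force: [0.0, 2.0, 3.3]
opening: 0.0001
grasp_force: 2.1
```

Call:
send_rows:
  moves: [0,0,-0.05,0,0,0,1,0,0,-0.04,0,0,0,1,0,0,0,0,0,0,1]

```text
time: 9.85
ee_pos: [0.5122, -0.0532, 0.05]
tcp_rot: [179.9, -0.0, 92.5]
wrist_force: [-5.2, 1.9, 12.2]
opening: -0.0001
grasp_force: 6.3
```

Call:
send_rows:
  moves: [0,0,-0.04,0,0,0,1,0,0,0,0,0,0,1,0,0,0,0,0,0,1,0,0,0,0,0,0,1]

```text
time: 10.35
ee_pos: [0.5122, -0.0532, 0.0499]
tcp_rot: [179.9, -0.0, 92.5]
wrist_force: [-8.4, 2.0, 19.3]
opening: 0.0002
grasp_force: 10.1
```

Call:
send_rows:
  moves: [0,0,0.3,0,0,0,1,0,0,0.6,0,0,0,1,0,0,1,0,0,0,1,0,0,1,0,0,0,1,-0.5,0,1,0,0,0,1,-1,0,1,0,0,0,1,-1,0,1,0,0,0,1,-1,0,0,0,0,0,1]

```text
time: 11.35
ee_pos: [0.4246, -0.0535, 0.1978]
tcp_rot: [179.8, 0.0, 92.5]
wrist_force: [0.6, -0.6, 0.4]
opening: 0.0002
grasp_force: 0.0
```

Call:
send_rows:
  moves: [-1,0,0,0,0,0,1,-1,0,0,0,0,0,1,-1,0,0,0,0,0,1,0,0,0,0,0,0,1]

```text
time: 11.85
ee_pos: [0.3488, -0.0534, 0.1962]
tcp_rot: [179.9, 0.0, 92.5]
wrist_force: [1.0, -0.2, 0.7]
opening: -0.0001
grasp_force: 0.0
```

```bash
python3 - <<'E'
from workcell import bot
from h import *
a=cv2.cvtColor(bot.camera("top")["color"],cv2.COLOR_RGB2BGR);b=cv2.cvtColor(bot.camera("side")["color"],cv2.COLOR_RGB2BGR)
a=cv2.resize(a[150:250,250:410],(480,300),interpolation=cv2.INTER_CUBIC);b=cv2.resize(b[130:270,250:370],(257,300),interpolation=cv2.INTER_CUBIC)
cv2.imwrite("pics/end.png",np.hstack([a,b]));o=bot.get_obs();print(o["time"],o["ee_pos"],o["wrist_force"])
for c in("top","side"): print([(round(r["p"],2),np.round(r["pixel"],1)) for r in bot.landmark_of(c,"tray")])
E
```

```text
11.95 [ 0.3499767  -0.05343847  0.19585124] [0.43571098 0.32110682 0.27670163]
[(0.6, array([329. , 177.9])), (0.55, array([355.3, 173.4])), (0.21, array([463.3, 238. ]))]
[(0.73, array([294.1, 181.1]))]
```

View pics/end.png

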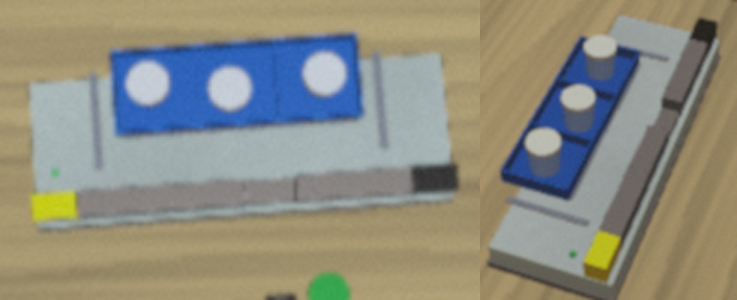

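The picture shows the tray out by about 10 px (≈29–30 mm). All three cups stand upright, the notch is at crop (270,190), and the arm is clear. I'm handing in.

```bash
python3 -c "
from workcell import bot
print(bot.job_done())"
```

```text
the job is handed in; nothing more can be done
None
```

I pressed the key fully down (tip stopped at z = 50 mm) and the tray slid out about 29 mm by camera. Its three cups stand upright, the arm is clear, and the job is handed in; no verdict came back.

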